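# Set out the frit jars at the marver pad

## Robot

A 6-joint arm with a two-finger parallel gripper is mounted at the origin on the work surface; the furniture and walls round the work are solid. World frame = base frame: x ahead of the robot, y to its left, z up, the work surface at z = 0. Lengths are in m, angles in rad, forces in N, time in s.
With the tool pointing down it reaches from about 0.25 to 0.725 m from the base axis. Payload 9.7 kg.
Tool frame: the origin (TCP) lies midway between the tips of the shut fingers; the grasp point (between the pads) lies 19 mm behind it (r.tcp_to_grasp is the distance from the TCP to the grasp point, in m); z points along the fingers, y is the line along which they close (so a half turn about z gives the same grasp; the last joint's range is limited). The gripper opens to 85 mm and grips with 20 to 120 N. Pads are 22 mm wide; open, the fingers measure 114 mm over their backs; the gripper's body (76 mm by 85 mm) begins 54 mm behind the grasp point. The pads swing forward as they close: fully open they stand 13 mm farther back than shut.
Start: joints at [1.238, 0.087, 0.176, 1.66, 0, 1.571], TCP at [0.18, 0.52, 0.231] pointing down, gripper open.
Joint ranges: [-3.13, 3.13], [-0.85, 1.81], [-1.15, 1.24], [-2.2, 2.28], [-1.44, 1.52], [-3.14, 3.14]. Speed limits (rad/s): [2.22, 2.22, 2.57, 3.14, 3.14, 3.14].

## Interface

Orientations are given as a unit quaternion [x, y, z, w].
In Python, from cell import r, snapshot, camera_model, spot_in, trace, landmark_of gives the robot as it stands. The module is installed in compiled form; this text tells all that it offers.
- The arm moves only by the tool step_arm, never from a script. Its argument "commands" is text: rows parted by semicolons, each of 7 numbers parted by spaces: the shift along the world's x, y, z in cm, then the turn, a rotation vector about the world's x, y, z in degrees, then the gripper command: -1 is fully open, 1 is shut, values between are in proportion. A call has 1 to 10 rows; each row shifts and turns the commanded pose from where the row before left it; what a row does not reach is not made up. A row lasts 1/8 s, in which the tool goes at most 62.5 mm and 10.7 degrees, less where a joint would pass 70% of its speed; a pose out of reach is approached as far as the arm can. A call is refused whole if a number of a shift passes 6.25 or a number of a turn 10.7, either way. A call with a gripper value outside its range is refused whole. The fingers move at their own pace and stop on an object; "grip_force" is the grip in N (left out, the last holds). Time passes only in rows, so rows that do not move let the fingers close. It gives the time, the measured TCP pose, the force, the opening and the grip force at its end, in the units of the state.
- r.state(): the state, without advancing time (a new reading comes with each control period).
- snapshot(name): name is "scene" or "side" or "wrist"; returns the picture (480x640x3 uint8, blue, green, red); there is no depth.
- camera_model(name): a dict with "fov_y" (degrees; the focal length in pixels is half the picture's height over the tangent of half this angle, whatever the lens; pixels are square), "cx", "cy" (the principal point, pixels), "view" (4x4, takes a point from world to camera coordinates). Camera axes: x right, y down, z forward; pixel columns grow to the right and rows downward; lengths in m; the calibration is good to about 2 mm. A picture is of the moment at which its call begins: read the wrist's pose just before it. camera_model takes no time and is no camera call; for the wrist camera it gives the pose at the moment of the call.
- r.close_job(): hands the job in; it is judged then, once.
Trained networks look in the newest picture that a camera, given by its name, has taken for a name from the list of things; names that differ only in an ending like _2 or _b are one class to them, and where a whole thing is asked for, a point or a joint stands for the part that bears it (a point fixed in the world has none). Each returns a list of dicts, best first, with "confidence" (0 to 1); they miss things now and then, are a little off and sometimes report something else, mostly with a low value. They report only what shows in the picture. A call takes as long as a camera call. They do not tell look-alikes from the thing itself.
- spot_in(camera, query): "rect" ([left, top, width, height] in pixels, round what is visible of it).
- trace(camera, query): "region" (480x640 bool, what is visible of it) and "rect" ([left, top, width, height] in pixels, round what is visible of it).
- landmark_of(camera, query): "location" ([row, column] in pixels: a listed point, or the origin of a listed thing).
The state is a dict: "time": time; "joints": joint angles; "qvel": joint speeds; "joint_efforts": joint torques, N m; "ee_pos": TCP position; "tool_rot": TCP orientation; "contact_force": force on the tool from outside, world axes, zero at the start; "torque": the same for the moment, N m; "width": finger opening in m; "finger_force": force on a finger pad.
Only numpy, scipy, OpenCV 4.12 (cv2) and the standard library are available. Lean on these libraries where they do the work, as an engineer would, in place of code of your own. Each camera call takes 0.05 s, during which the arm holds its last target. There are 200 camera calls.

## Task

Set out the colours for the next bead: stand each frit jar upright on the black marver pad, straight in front of the sample tile of its own colour, with a gap of about 25 mm between tile and jar. Lay the graphite block flat on the pad, square to it and straight in front of the middle jar, again with a gap of about 25 mm, and stand the red cap in the middle of the middle jar's lid to mark the colour in use. Leave the pink timer where it stands.

Things in the scene. Friction and masses are not known exactly. Their poses are not given: they have to be found in the camera images.
- pad: Flat black graphite marver pad on the table, fixed, 165 mm (its x) by 255 mm (its y), 6 mm thick. Origin: centre of its underside, on the table. Its +x points to its back edge (the far one, where the tiles lie), +y to its left, z up; 'in front' means towards its -x. A solid kiln 0.34 m high stands to the left of it (x 0.40 to 0.79, y over 0.37): keep the arm clear.
- tile_violet: Square white sample tile with a round glass button of light violet; fixed on the table behind the pad, 44 x 44 mm, 11 mm high. The three tiles form a row 115 mm behind the pad's centre, 75 mm apart (centres), the middle one on the pad's centre line; which colour lies where changes. Origin: centre of its underside, on the table; axes parallel to the pad's.
- tile_teal: Square white sample tile with a round glass button of teal (blue-green); fixed on the table behind the pad, 44 x 44 mm, 11 mm high. The three tiles form a row 115 mm behind the pad's centre, 75 mm apart (centres), the middle one on the pad's centre line; which colour lies where changes. Origin: centre of its underside, on the table; axes parallel to the pad's.
- tile_amber: Square white sample tile with a round glass button of amber (orange-brown); fixed on the table behind the pad, 44 x 44 mm, 11 mm high. The three tiles form a row 115 mm behind the pad's centre, 75 mm apart (centres), the middle one on the pad's centre line; which colour lies where changes. Origin: centre of its underside, on the table; axes parallel to the pad's.
- jar_violet: Small closed jar of light violet glass frit, clear body, flat white screw lid with a round light violet sticker, standing upright on the table; 50 mm diameter, 48 mm high (the lid is the top 10 mm), about 0.11 kg, turned any way. Origin: centre of its underside; z up.
- jar_teal: Small closed jar of teal (blue-green) glass frit, clear body, flat white screw lid with a round teal (blue-green) sticker, standing upright on the table; 50 mm diameter, 48 mm high (the lid is the top 10 mm), about 0.11 kg, turned any way. Origin: centre of its underside; z up.
- jar_amber: Small closed jar of amber (orange-brown) glass frit, clear body, flat white screw lid with a round amber (orange-brown) sticker, standing upright on the table; 50 mm diameter, 48 mm high (the lid is the top 10 mm), about 0.11 kg, turned any way. Origin: centre of its underside; z up.
- block: Solid black graphite block lying flat, 52 mm (its x) by 60 mm (its y), 24 mm high, about 0.13 kg. Origin: centre of its underside; z up.
- cap: Red rubber cap, a slightly tapered round plug, 33 mm diameter at the foot, 30 mm high, about 12 g, standing on its wide end. Origin: centre of its underside; z up.
- timer: Pink upright kitchen timer, a bystander that stands loose beyond the things: 42 mm (x) by 64 mm (y) by 66 mm high, about 0.06 kg. Origin: centre of its underside; z up. Not to be disturbed.
Not all that is in view belongs to the job. Leave any yellow look-alike of the jar_teal alone. There is more than one size of the cap; the one meant has the size given above.

How it is judged:
By the outcome, as a careful person would: the job done as asked, in the order asked, and still so for the second after the job is handed in, with the robot touching nothing.
It also fails if it takes over 120 s, if anything falls off the work surface, if the arm or the gripper's body presses on something with over 40 N, if the wrist force passes 120 N, or if a joint passes its speed limit or range.

## Working session

There is one attempt and no reset: what is moved stays moved. The work goes in short steps, Python scripts to look and compute and a tool call to move; the robot and the scene stay as the last step left them, time stands still between calls to the robot, and variables do not carry over. Pictures are saved under pics/ and viewed, at most 14 in all, crops included, and the job is handed in when it is done.

Besides the shell and the picture viewer there is one more tool, called as a command line: name --argument value ..., lists and objects as JSON in quotes. step_arm: Moves the arm, as the interface text tells. Its arguments: {"type":"object","properties":{"commands":{"type":"string"},"grip_force":{"type":"number"}},"required":["commands"]}

```bash
mkdir -p pics; cat > h.py <<'E'
import numpy as np, cv2
from cell import r, snapshot, camera_model, spot_in, trace, landmark_of
def ray(m,u,v):
    f=240/np.tan(np.radians(m['fov_y'])/2); V=np.array(m['view']); R=V[:3,:3]; t=V[:3,3]
    return -R.T@t, R.T@np.array([(u-m['cx'])/f,(v-m['cy'])/f,1])
def hit(m,u,v,z):
    o,d=ray(m,u,v); return o+d*(z-o[2])/d[2]
def proj(m,p):
    f=240/np.tan(np.radians(m['fov_y'])/2); V=np.array(m['view']); q=V[:3,:3]@np.array(p)+V[:3,3]
    return f*q[0]/q[2]+m['cx'], f*q[1]/q[2]+m['cy']
E
python3 - <<'E'
from h import *
print({k:np.round(v,3).tolist() if not np.isscalar(v) else v for k,v in r.state().items()}, r.tcp_to_grasp)
ims=[]
for c in ("scene","side","wrist"):
    im=snapshot(c); cv2.imwrite(f"pics/{c}0.png",im); m=camera_model(c); print(c,m['fov_y'],m['cx'],m['cy'],np.round(np.array(m['view']),3).tolist())
    if c=="wrist": continue
    for n in ["pad","tile_violet","tile_teal","tile_amber","jar_violet","jar_teal","jar_amber","block","cap","timer"]:
        for d in landmark_of(c,n)[:3]:
            v,u=d['location']; print(c,n,round(d['confidence'],2),[round(u),round(v)],np.round(hit(m,u,v,0),3)[:2])
E
```

```text
{'time': 0.0, 'joints': [1.238, 0.087, 0.175, 1.66, -0.0, 1.571], 'qvel': [-0.001, 0.0, 0.0, -0.0, 0.002, 0.0], 'joint_efforts': [-0.002, -52.039, 46.48, 0.016, -0.0, 0.0], 'ee_pos': [0.18, 0.52, 0.231], 'tool_rot': [0.166, 0.986, -0.001, -0.0], 'contact_force': [-0.438, -0.156, -0.428], 'torque': [0.023, -0.013, 0.011], 'finger_force': 0.0, 'width': 0.08533083376833442} 0.0187
scene 54.506689382329945 322.5882733944725 233.60998060175427 [[0.821, -0.57, -0.016, -0.435], [-0.449, -0.63, -0.634, 0.258], [0.352, 0.528, -0.773, 0.696], [0.0, 0.0, 0.0, 1.0]]
scene pad 0.82 [269, 205] [0.498 0.147]
scene tile_violet 0.62 [317, 176] [0.626 0.16 ]
scene tile_teal 0.71 [292, 162] [0.607 0.229]
scene tile_amber 0.56 [342, 195] [0.635 0.082]
scene jar_violet 0.63 [407, 349] [ 0.518 -0.253]
scene jar_teal 0.74 [399, 248] [ 0.641 -0.091]
scene jar_teal 0.58 [395, 211] [ 0.696 -0.014]
scene jar_amber 0.84 [350, 377] [ 0.415 -0.238]
scene block 0.94 [359, 288] [ 0.525 -0.119]
scene block 0.65 [337, 199] [0.621 0.079]
scene cap 0.72 [309, 310] [ 0.428 -0.104]
scene cap 0.72 [284, 350] [ 0.356 -0.14
[... 269 characters left out ...]
 pad 0.6 [203, 309] [ 0.421 -0.237]
side tile_violet 0.72 [395, 221] [0.616 0.154]
side tile_teal 0.81 [407, 202] [0.615 0.229]
side tile_amber 0.56 [386, 241] [0.626 0.081]
side jar_violet 0.7 [341, 211] [0.502 0.135]
side jar_teal 0.7 [356, 299] [ 0.641 -0.094]
side jar_teal 0.62 [401, 282] [ 0.696 -0.018]
side jar_amber 0.95 [203, 307] [ 0.418 -0.233]
side block 0.84 [289, 282] [ 0.516 -0.111]
side cap 0.72 [249, 270] [ 0.434 -0.116]
side cap 0.71 [207, 266] [ 0.357 -0.141]
side timer 0.94 [376, 344] [ 0.712 -0.173]
wrist 63.954392808868356 320.3825664400044 237.5797742523049 [[0.327, 0.945, 0.001, -0.551], [0.907, -0.314, 0.28, -0.036], [0.265, -0.09, -0.96, 0.378], [0.0, 0.0, 0.0, 1.0]]
```

View pics/scene0.png

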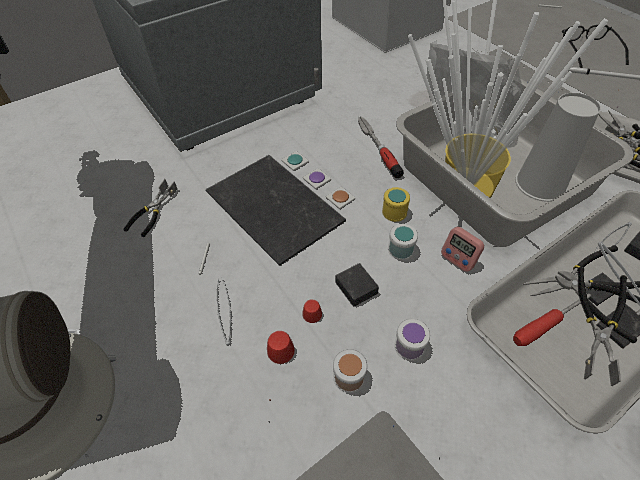

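View pics/side0.png

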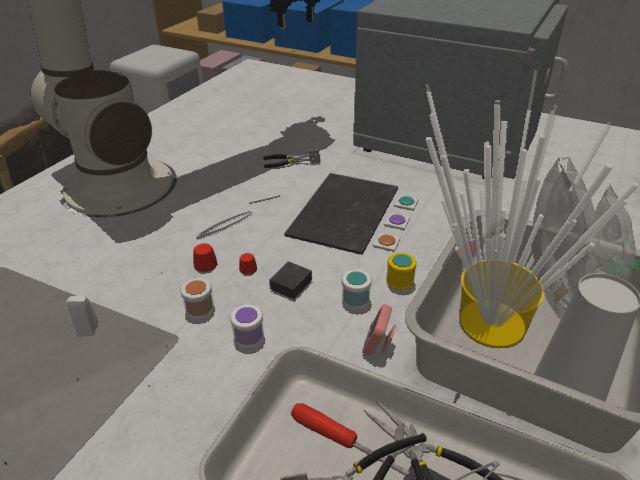

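The scene picture shows the tiles, from left to right: teal (295,160), violet (317,177), amber (341,197). The jars are teal (403,240), violet (413,338) and amber (350,370), and the yellow decoy is at (396,203). The block is at (357,284), the large cap at (280,347), the small cap at (312,311) and the timer at (463,250). The side view agrees. Next I'll fit silhouettes in both views.

```bash
cat >> h.py <<'E'
from scipy.optimize import minimize
def box(a,b,h,z0=0): return np.array([[sx*a/2,sy*b/2,z] for sx in(-1,1) for sy in(-1,1) for z in(z0,z0+h)])
def cone(d0,d1,h):
    t=np.linspace(0,2*np.pi,40); return np.array([[d/2*np.cos(a),d/2*np.sin(a),z] for d,z in((d0,0),(d1,h)) for a in t])
def fit(model,masks,x0,yaw=True):
    """masks: list of (cam model, bool region). returns best x,y,yaw and IoU"""
    S=4; big=[(m,cv2.resize(k.astype(np.uint8),None,fx=S,fy=S,interpolation=cv2.INTER_NEAREST)) for m,k in masks]
    def cost(p):
        c,s=np.cos(p[2] if yaw else 0),np.sin(p[2] if yaw else 0); W=model@np.array([[c,s,0],[-s,c,0],[0,0,1]])+[p[0],p[1],0]; tot=0
        for m,k in big:
            q=np.array([proj(m,w) for w in W]); h=cv2.convexHull(((q+.5)*S-.5).astype(np.float32))
            im=np.zeros_like(k); cv2.fillConvexPoly(im,np.round(h*16).astype(np.int32),1,shift=4)
            tot+=(im&k).sum()/max(1,(im|k).sum())
        return -tot/len(big)
    best=None
    for y0 in (x0[2:] if yaw else [0]):
        p0=np.array([x0[0],x0[1],y0]); sim=np.array([p0,p0+[.008,0,0],p0+[0,.008,0],p0+[0,0,.2]])
        o=minimize(cost,p0,method='Nelder-Mead',options=dict(initial_simplex=sim,xatol=1e-4,fatol=1e-4))
        if best is None or o.fun<best.fun: best=o
    return best.x.round(4),-round(best.fun,3)
def pick(c,n,xy,z=0.02):
    m=camera_model(c); u,v=proj(m,[*xy,z]); L=[]
    for d in trace(c,n):
        l,t,w,h=d['rect']; L.append((np.hypot(l+w/2-u,t+h/2-v),d))
    L=[x for x in L if x[0]<25]
    return (m,min(L,key=lambda x:x[0])[1]['region']) if L else None
E
python3 - <<'E'
from h import *
for c in("scene","side"): snapshot(c)
J=cone(50,50,48)/1000
T=[("pad",box(.165,.255,.006),(.505,.14),[0,.2]),("tile_violet",box(.044,.044,.011),(.621,.157),[0,.15]),("tile_teal",box(.044,.044,.011),(.611,.229),[0,.15]),("tile_amber",box(.044,.044,.011),(.63,.082),[0,.15]),
("jar_violet",J,(.518,-.25),0),("jar_teal",J,(.641,-.092),0),("jar_amber",J,(.416,-.235),0),("block",box(.052,.06,.024),(.52,-.115),[0,.4,.8,1.2,1.57]),
("cap",cone(33,28,30)/1000,(.356,-.141),0),("cap",cone(33,28,30)/1000,(.431,-.11),0),("cap",cone(26,22,24)/1000,(.431,-.11),0),("cap",cone(42,36,38)/1000,(.356,-.141),0),("timer",box(.042,.064,.066),(.715,-.175),[0,.4,-.4])]
for n,mod,xy,y in T:
    M={c:pick(c,n,xy,mod[:,2].max()/2) for c in("scene","side")}
    for c in M:
        if M[c]: print(n,c,*fit(mod,[M[c]],[*xy,*(y or [0])],bool(y)),end=' | ')
    L=[v for v in M.values() if v]
    if len(L)==2: print("BOTH",*fit(mod,L,[*xy,*(y or [0])],bool(y)))
    else: print()
E
```

```text
pad scene [0.5048 0.1408 0.1032] 0.983 | pad side [0.5053 0.1405 0.1062] 0.979 | BOTH [0.5053 0.1409 0.1033] 0.98
tile_violet scene [ 0.617   0.1506 -0.0263] 0.776 | tile_violet side [0.6206 0.151  0.1158] 0.792 | BOTH [0.6203 0.1506 0.1121] 0.78
tile_teal side [0.6139 0.2243 0.21  ] 0.847 | 
tile_amber scene [0.626  0.0738 0.1802] 0.79 | tile_amber side [0.6284 0.0756 0.1605] 0.799 | BOTH [0.6275 0.0758 0.1134] 0.79
jar_violet side [ 0.5226 -0.2508 -0.0008] 0.939 | 
jar_teal scene [ 0.6409 -0.095   0.076 ] 0.926 | jar_teal side [ 0.64   -0.0945  0.1764] 0.927 | BOTH [ 0.6403 -0.0952  0.076 ] 0.925
jar_amber scene [ 0.4143 -0.2363  0.0659] 0.908 | jar_amber side [ 0.4127 -0.2362  0.1619] 0.923 | BOTH [ 0.4135 -0.2371  0.1073] 0.914
block scene [ 0.5212 -0.1141 -0.0708] 0.96 | block side [ 0.5233 -0.1141 -0.0546] 0.945 | BOTH [ 0.5219 -0.1143 -0.0535] 0.944
cap scene [ 0.3491 -0.1418  0.0971] 0.646 | cap side [ 0.3535 -0.1426  0.0026] 0.631 | BOTH [ 0.3518 -0.1421  0.1378] 0.637
cap scene [ 0.4289 -0.1133  0.1286] 0.896 | cap side [ 0.4297 -0.1127  0.0476] 0.923 | BOTH [ 0.4295 -0.1126 -0.0092] 0.904
cap scene [ 0.4276 -0.1129  0.1011] 0.699 | cap side [ 0.4291 -0.1133  0.2389] 0.672 | BOTH [ 0.4295 -0.1138  0.0422] 0.685
cap scene [ 0.3502 -0.1396  0.1151] 0.926 | cap side [ 0.3522 -0.1396  0.0059] 0.94 | BOTH [ 0.351  -0.1391  0.0573] 0.921
timer scene [ 0.7122 -0.1748  0.475 ] 0.754 | timer side [ 0.7101 -0.162   0.3678] 0.432 | BOTH [ 0.7135 -0.172   0.3694] 0.58
```

step_arm --commands "2 -4.5 0 0 0 -4;2 -4.5 0 0 0 -4 -1"

```text
$.commands[0]: bad value
```

step_arm --commands "1.4 -4.5 0 0 0 -4 -1;1.4 -4.5 0 0 0 -4 -1;1.4 -4.5 0 0 0 -4 -1;1.4 -4.5 0 0 0 -4 -1;1.4 -4.5 0 0 0 -4 -1;1.4 -4.5 0 0 0 -4 -1;1.4 -4.5 0 0 0 -4 -1;1.4 -4.5 0 0 0 -4 -1;1.4 -4.5 -1 0 0 -4 -1;1.4 -4.5 -1 0 0 -4 -1"

```text
time: 3.8
ee_pos: [0.3199, 0.0684, 0.2114]
tool_rot: [0.494, 0.87, 0.0, 0.001]
contact_force: [-0.3, -0.4, 0.4]
width: 0.085
finger_force: 0.0
```

step_arm --commands "1.56 -5.09 -1 0 0 -4.2 -1;1.56 -5.09 -1 0 0 -4.2 -1;1.56 -5.09 -1 0 0 -4.2 -1;1.56 -5.09 -1 0 0 -4.2 -1;1.56 -5.09 -1 0 0 -4.2 -1;1.56 -5.09 -1 0 0 -3.9 -1;0 0 0 0 0 0 -1"

```text
time: 4.68
ee_pos: [0.4131, -0.238, 0.1496]
tool_rot: [0.67, 0.742, -0.0, -0.001]
contact_force: [-0.6, 0.4, 0.0]
width: 0.0854
finger_force: 0.0
```

```bash
cat >> h.py <<'E'
def yaw():
    q=r.state()['tool_rot']; return np.degrees(2*np.arctan2(q[1],q[0]))-90
def wfit(n,mod,xy,y=None,c="wrist"):
    s=r.state(); snapshot(c); m=camera_model(c); u,v=proj(m,[*xy,mod[:,2].mean()])
    for d in trace(c,n):
        l,t,w,h=d['rect']; print(n,round(d['confidence'],2),'px off',round(l+w/2-u),round(t+h/2-v),[int(i) for i in d['rect']])
        if np.hypot(l+w/2-u,t+h/2-v)<90:
            k=d['region']; o=fit(mod,[(m,k)],[*xy,*(y or [0])],bool(y)); print(o)
            print('delta cm from tcp',np.round((o[0][:2]-s['ee_pos'][:2])*100,2),'tcp',np.round(s['ee_pos'],4),'yaw',round(yaw(),2)); return o
J=cone(50,50,48)/1000
E
python3 - <<'E'
from h import *
wfit("jar_amber",J,(.4135,-.237))
cv2.imwrite("pics/w1.png",snapshot("wrist"))
E
```

```text
jar_amber 0.96 px off -1 0 [283, 190, 73, 79]
(array([ 0.4136, -0.2348,  0.0665]), np.float64(0.961))
delta cm from tcp [0.05 0.32] tcp [ 0.4131 -0.238   0.1496] yaw 5.99
```

View pics/w1.png

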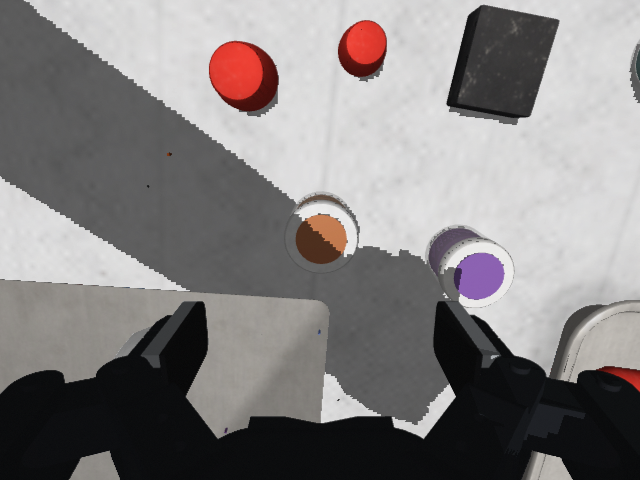

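The wrist view shows the amber jar upright at (321,235), with its lid clear. The small cap is at (363,45), the block at (503,60) and the violet jar at (475,270). The space for the fingers is free.

step_arm --commands "0.05 0.2 -4 0 0 0 -1;0 0 -4 0 0 0 -1;0 0 -3 0 0 0 -1;0 0 -2 0 0 0 -1;0 0 -1.1 0 0 0 -1;0 0 0 0 0 0 0;0 0 0 0 0 0 0.6;0 0 0 0 0 0 1;0 0 0 0 0 0 1;0 0 0 0 0 0 1" --grip_force 30

```text
time: 6.08
ee_pos: [0.4144, -0.2338, 0.0116]
tool_rot: [0.669, 0.743, 0.0, 0.001]
contact_force: [-1.5, 2.3, 6.4]
width: 0.0491
finger_force: 30.6
```

step_arm --commands "0 0 2 0 0 0 1;0 0 5 0 0 0 1;1 2 5 0 0 0 1;2 4 0 0 0 0 1;2 5 0 0 0 0 1;2 5 0 0 0 0 1;2 5 0 0 0 0 1;2 5 0 0 0 0 1;2 3 0 0 0 0 1;1.1 1.4 0 0 0 0 1"

```text
time: 7.32
ee_pos: [0.5555, 0.072, 0.1303]
tool_rot: [0.668, 0.744, 0.0, 0.0]
contact_force: [-0.4, -1.1, -1.1]
width: 0.0491
finger_force: 31.5
```

```bash
python3 - <<'E'
from h import *
s=r.state();print(np.round(s['ee_pos'],4),yaw(),s['width'],s['contact_force'])
im=snapshot("wrist"); m=camera_model("wrist"); cv2.imwrite("pics/w2.png",im)
# pad + tiles refit from the wrist
for n,mod,xy,y in [("pad",box(.165,.255,.006),(.5053,.1405),[.1]),("tile_amber",box(.044,.044,.011),(.6275,.077),[.1]),("tile_violet",box(.044,.044,.011),(.62,.152),[.1]),("tile_teal",box(.044,.044,.011),(.612,.226),[.1]),("jar_amber",J,(.556,.0704),[0])]:
    for d in trace("wrist",n)[:1]: print(n,round(d['confidence'],2),[int(i) for i in d['rect']],fit(mod,[(m,d['region'])],[*xy,*y]))
E
```

```text
[0.5555 0.072  0.1303] 6.134071399248327 0.04908688948249862 [-0.4260884  -1.14585797 -1.10172683]
pad 0.95 [116, 0, 271, 296] (array([0.5049, 0.1484, 0.1053]), np.float64(0.942))
tile_amber 0.7 [386, 197, 64, 62] (array([0.6266, 0.0793, 0.1063]), np.float64(0.889))
tile_violet 0.93 [389, 84, 71, 78] (array([0.6196, 0.1534, 0.111 ]), np.float64(0.913))
tile_teal 0.83 [397, 1, 77, 34] (array([0.6115, 0.2287, 0.1028]), np.float64(0.925))
jar_amber 0.9 [241, 251, 155, 172] (array([0.5797, 0.0194, 0.4463]), np.float64(0.285))
```

View pics/w2.png

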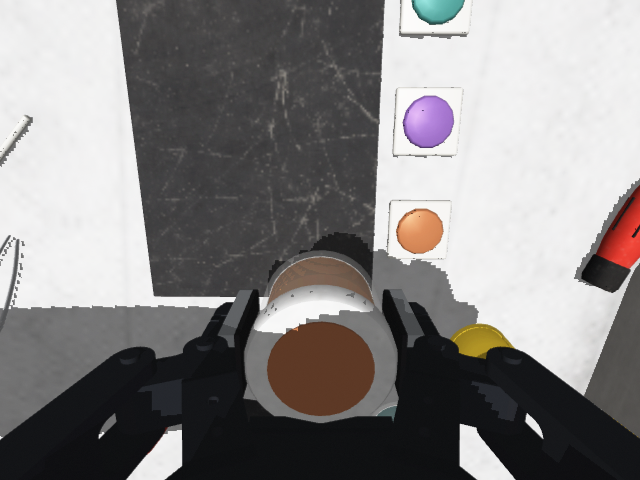

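The wrist view shows the amber jar held upright, sticker centred at (321,368). The tiles are teal (435,10), violet (429,122) and amber (420,231), on the pad's back side as expected.

```bash
cat >> h.py <<'E'
def sticker(hsv_lo,hsv_hi,roi,ztop,c="wrist",name=None):
    im=snapshot(c); m=camera_model(c); s=r.state()
    if name: cv2.imwrite(name,im)
    k=cv2.inRange(cv2.cvtColor(im,cv2.COLOR_BGR2HSV),hsv_lo,hsv_hi); z=np.zeros_like(k); l,t,w,h=roi; z[t:t+h,l:l+w]=k[t:t+h,l:l+w]
    cs=max(cv2.findContours(z,cv2.RETR_EXTERNAL,cv2.CHAIN_APPROX_NONE)[0],key=cv2.contourArea)
    P=np.array([hit(m,*p[0],ztop)[:2] for p in cs],np.float32); (x,y),rad=cv2.minEnclosingCircle(P)
    return np.round([x,y,rad],4), np.round(np.array([x,y])-s['ee_pos'][:2],4)
def meanpose(n=5):
    L=[]
    for _ in range(n): snapshot("wrist"); L.append(np.r_[r.state()['ee_pos'],yaw()])
    return np.round(np.mean(L,0),4),np.round(np.std(L,0),4)
E
python3 - <<'E'
from h import *
print(meanpose())
print(sticker((3,80,40),(20,255,255),(240,300,160,130),.168))
E
```

```text
(array([0.5545, 0.0696, 0.1305, 5.9675]), array([0.0001, 0.0002, 0.    , 0.0121]))
(array([0.5554, 0.0673, 0.0171]), array([ 0.0007, -0.0026]))
```

step_arm --commands "0.08 0.35 -4 0 0 0 1;0 0 -3 0 0 0 1;0 0 -2 0 0 0 1;0 0 -1.3 0 0 0 1;0 0 -0.7 0 0 0 1;0 0 -0.2 0 0 0 1;0 0 0 0 0 0 1;0 0 0 0 0 0 1"

```text
time: 8.93
ee_pos: [0.556, 0.074, 0.0189]
tool_rot: [0.669, 0.743, 0.0, 0.0]
contact_force: [-0.6, -0.2, -1.1]
width: 0.0492
finger_force: 31.5
```

step_arm --commands "0 0 -0.1 0 0 0 1;0 0 -0.05 0 0 0 1;0 0 0 0 0 0 1"

```text
time: 9.3
ee_pos: [0.556, 0.074, 0.0181]
tool_rot: [0.669, 0.743, 0.001, 0.0]
contact_force: [-3.0, 0.1, 6.8]
width: 0.0488
finger_force: 31.9
```

step_arm --commands "0 0 0 0 0 0 -0.4;0 0 0 0 0 0 -0.4;0 0 0 0 0 0 -0.5;0 0 3 0 0 0 -0.5;0 0 5 0 0 0 -0.5;0 0 5 0 0 0 -1;0 -2 0 0 0 0 -1;0 -2 0 0 0 0 -1;0 0 0 0 0 0 -1;0 0 0 0 0 0 -1"

```text
time: 10.55
ee_pos: [0.5551, 0.0336, 0.1456]
tool_rot: [0.669, 0.743, -0.001, -0.001]
contact_force: [0.4, -0.2, -0.0]
width: 0.0852
finger_force: 0.0
```

```bash
python3 - <<'E'
from h import *
print(meanpose(2))
wfit("jar_amber",J+[0,0,.006],(.5557,.0712))
m=camera_model("wrist")
for n,xy in [("tile_amber",(.6273,.0788)),("tile_violet",(.6197,.153))]:
    for d in trace("wrist",n)[:1]: print(n,round(d['confidence'],2),fit(box(.044,.044,.011),[(m,d['region'])],[*xy,.1]))
E
```

```text
(array([0.5552, 0.034 , 0.1459, 6.0261]), array([0.    , 0.0001, 0.0001, 0.0118]))
jar_amber 0.97 px off 1 3 [285, 140, 84, 83]
(array([0.5569, 0.0716, 0.0393]), np.float64(0.973))
delta cm from tcp [0.16 3.75] tcp [0.5553 0.0341 0.146 ] yaw 6.06
tile_amber 0.76 (array([0.6254, 0.0788, 0.0699]), np.float64(0.905))
tile_violet 0.87 (array([0.6179, 0.1517, 0.1048]), np.float64(0.907))
```

step_arm --commands "-0.6 -4.7 0 0 0 0 -1;-0.6 -4.8 0 0 0 0 -1;-0.6 -4.8 0 0 0 0 -1;-0.5 -4.8 0 0 0 0 -1;-0.5 -4.7 0 0 0 0 -1;-0.4 -4.5 0 0 0 0 -1;0 0 0 0 0 0 -1;0 0 0 0 0 0 -1"

```text
time: 11.85
ee_pos: [0.5236, -0.2487, 0.1467]
tool_rot: [0.669, 0.743, 0.0, -0.0]
contact_force: [-0.1, -0.1, 1.4]
width: 0.0856
finger_force: 0.0
```

```bash
python3 - <<'E'
from h import *
wfit("jar_violet",J,(.5225,-.2505))
print(meanpose(2)); cv2.imwrite("pics/w3.png",snapshot("wrist"))
E
```

```text
jar_violet 0.82 px off 1 2 [280, 193, 77, 83]
(array([ 0.5236, -0.2505,  0.0327]), np.float64(0.972))
delta cm from tcp [ 0.   -0.18] tcp [ 0.5236 -0.2487  0.1467] yaw 6.1
(array([ 0.5239, -0.248 ,  0.1469,  6.1152]), array([0.    , 0.    , 0.    , 0.0033]))
```

View pics/w3.png

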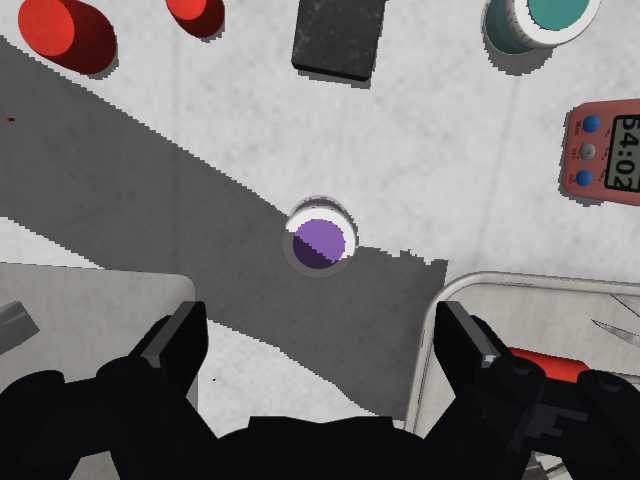

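The wrist view shows the violet jar at (320,235). The tray rim to its right starts at about column 430, near (440,290), which leaves over 20 mm of clearance for the finger. The timer at (605,150) is far off.

step_arm --commands "0 -0.2 -4 0 0 0 -1;0 0 -4 0 0 0 -1;0 0 -3 0 0 0 -1;0 0 -1.5 0 0 0 -1;0 0 -1 0 0 0 -0.5;0 0 0 0 0 0 0;0 0 0 0 0 0 0.6;0 0 0 0 0 0 1;0 0 0 0 0 0 1;0 0 0 0 0 0 1" --grip_force 30

```text
time: 13.35
ee_pos: [0.5239, -0.2513, 0.0123]
tool_rot: [0.669, 0.743, 0.0, 0.0]
contact_force: [0.5, 0.4, 2.0]
width: 0.049
finger_force: 31.2
```

step_arm --commands "0 0 2 0 0 0 1;0 0 5 0 0 0 1;0 2 5 0 0 0 1;0.3 5 0 0 0 0 1;0.3 5 0 0 0 0 1;0.3 5.6 0 0 0 0 1;0.3 5.6 0 0 0 0 1;0.4 5.6 0 0 0 0 1;0.4 5.6 0 0 0 0 1;0.4 4 0 0 0 0 1"

```text
time: 14.6
ee_pos: [0.5473, 0.1352, 0.1318]
tool_rot: [0.668, 0.744, 0.0, -0.0]
contact_force: [-0.3, -0.0, -1.4]
width: 0.049
finger_force: 31.4
```

step_arm --commands "0 1.2 0 0 0 0 1;0 0 0 0 0 0 1;0 0 0 0 0 0 1"

```text
time: 14.98
ee_pos: [0.5476, 0.1438, 0.1318]
tool_rot: [0.669, 0.743, -0.0, 0.0]
contact_force: [-0.5, 0.1, -1.0]
width: 0.0487
finger_force: 31.4
```

```bash
python3 - <<'E'
from h import *
print(sticker((120,40,40),(150,255,255),(240,300,160,130),.168))
m=camera_model("wrist")
for n,xy in [("tile_amber",(.6273,.0788)),("tile_violet",(.6197,.153)),("tile_teal",(.612,.2275))]:
    for d in trace("wrist",n)[:1]: print(n,round(d['confidence'],2),fit(box(.044,.044,.011),[(m,d['region'])],[*xy,.1]))
print(meanpose(2))
E
```

```text
(array([0.5483, 0.1432, 0.0174]), array([ 0.0007, -0.0005]))
tile_amber 0.71 (array([0.6317, 0.079 , 0.4639]), np.float64(0.195))
(array([0.5477, 0.1442, 0.1319, 5.9707]), array([0.    , 0.0001, 0.    , 0.0055]))
```

step_arm --commands "0 0.2 -4 0 0 0 1;0 0 -3 0 0 0 1;0 0 -2 0 0 0 1;0 0 -1.3 0 0 0 1;0 0 -0.7 0 0 0 1;0 0 -0.2 0 0 0 1;0 0 -0.1 0 0 0 1;0 0 0 0 0 0 1"

```text
time: 16.27
ee_pos: [0.5479, 0.147, 0.0193]
tool_rot: [0.669, 0.743, 0.0, 0.0]
contact_force: [-0.2, -0.0, -1.1]
width: 0.0487
finger_force: 31.4
```

step_arm --commands "0 0 -0.08 0 0 0 1;0 0 -0.04 0 0 0 1;0 0 0 0 0 0 1"

```text
time: 16.65
ee_pos: [0.548, 0.1471, 0.0188]
tool_rot: [0.669, 0.743, 0.001, 0.0]
contact_force: [-2.7, -1.4, 6.1]
width: 0.0488
finger_force: 31.7
```

step_arm --commands "0 0 0 0 0 0 -0.4;0 0 0 0 0 0 -0.4;0 0 0 0 0 0 -0.5;0 0 3 0 0 0 -0.5;0 0 5 0 0 0 -0.5;0 0 5 0 0 0 -1;0 -2 0 0 0 0 -1;0 -2 0 0 0 0 -1;0 0 0 0 0 0 -1;0 0 0 0 0 0 -1"

```text
time: 17.9
ee_pos: [0.5471, 0.1065, 0.1464]
tool_rot: [0.669, 0.743, -0.001, -0.001]
contact_force: [-0.6, 0.0, -0.7]
width: 0.0856
finger_force: 0.0
```

```bash
python3 - <<'E'
from h import *
print(meanpose(1))
wfit("jar_violet",J+[0,0,.006],(.5478,.1456))
m=camera_model("wrist")
for n,xy in [("tile_violet",(.6197,.153)),("tile_teal",(.612,.2275))]:
    for d in trace("wrist",n)[:1]: print(n,round(d['confidence'],2),fit(box(.044,.044,.011),[(m,d['region'])],[*xy,.1]))
E
```

```text
(array([0.5472, 0.1068, 0.1466, 6.0111]), array([0., 0., 0., 0.]))
jar_violet 0.55 px off 1 2 [287, 138, 80, 80]
(array([0.5487, 0.1472, 0.0906]), np.float64(0.976))
delta cm from tcp [0.15 4.04] tcp [0.5472 0.1068 0.1466] yaw 6.05
tile_violet 0.8 (array([0.6176, 0.1534, 0.0786]), np.float64(0.895))
tile_teal 0.85 (array([0.6098, 0.2265, 0.1036]), np.float64(0.893))
```

step_arm --commands "1.8 -4 0 0 0 0 -1;1.9 -4 0 0 0 0 -1;1.9 -4 0 0 0 0 -1;1.9 -4 0 0 0 0 -1;1.8 -4.2 0 0 0 0 -1;0 0 0 0 0 0 -1;0 0 0 0 0 0 -1"

```text
time: 19.02
ee_pos: [0.6404, -0.0948, 0.1473]
tool_rot: [0.669, 0.743, -0.0, -0.0]
contact_force: [-1.2, 0.1, -0.8]
width: 0.0852
finger_force: 0.0
```

```bash
python3 - <<'E'
from h import *
wfit("jar_teal",J,(.6403,-.095))
print(meanpose(2)); cv2.imwrite("pics/w4.png",snapshot("wrist"))
E
```

```text
jar_teal 0.56 px off 97 -108 [372, 78, 87, 86]
jar_teal 0.55 px off 0 3 [281, 192, 75, 81]
(array([ 0.6399, -0.0942,  0.118 ]), np.float64(0.952))
delta cm from tcp [-0.05  0.06] tcp [ 0.6404 -0.0948  0.1473] yaw 6.09
(array([ 0.6404, -0.094 ,  0.1479,  6.1072]), array([0.    , 0.    , 0.    , 0.0001]))
```

View pics/w4.png

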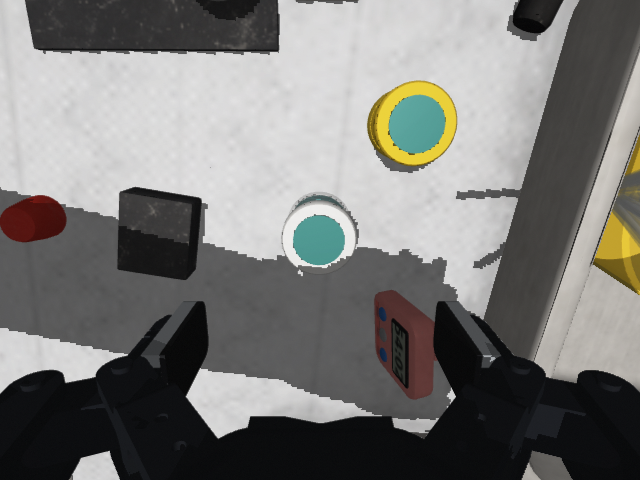

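The wrist view shows the teal jar (white lid) at (319,238), the yellow decoy at (412,123) and the timer's near corner at (378,295). I'll use a narrower opening here to keep clear of the timer.

step_arm --commands "0 -0.05 -4 0 0 0 -0.6;0 0 -4 0 0 0 -0.6;0 0 -3 0 0 0 -0.6;0 0 -1.5 0 0 0 -0.6;0 0 -1.05 0 0 0 -0.6;0 0 0 0 0 0 0;0 0 0 0 0 0 0.6;0 0 0 0 0 0 1;0 0 0 0 0 0 1;0 0 0 0 0 0 1" --grip_force 30

```text
time: 20.52
ee_pos: [0.6409, -0.0957, 0.0126]
tool_rot: [0.669, 0.743, 0.0, 0.0]
contact_force: [0.5, 0.2, 1.7]
width: 0.0491
finger_force: 31.2
```

step_arm --commands "0 0 2 0 0 0 1;0 0 5 0 0 0 1;0 0 5 0 0 0 1;-1.3 4 0 0 0 0 1;-1.6 5 0 0 0 0 1;-1.6 5.2 0 0 0 0 1;-1.6 5.2 0 0 0 0 1;-1.6 5.2 0 0 0 0 1;-1.6 4.5 0 0 0 0 1;-0.8 2.4 0 0 0 0 1"

```text
time: 21.78
ee_pos: [0.5387, 0.2216, 0.1337]
tool_rot: [0.668, 0.744, 0.001, 0.0]
contact_force: [1.0, 0.0, -0.7]
width: 0.0492
finger_force: 31.5
```

step_arm --commands "0 0 0 0 0 0 1;0 0 0 0 0 0 1"

```text
time: 22.02
ee_pos: [0.5399, 0.219, 0.1329]
tool_rot: [0.669, 0.743, 0.0, 0.0]
contact_force: [-0.6, -0.7, -0.2]
width: 0.0489
finger_force: 31.5
```

```bash
python3 - <<'E'
from h import *
print(sticker((80,60,30),(100,255,255),(240,300,160,130),.168))
print(meanpose(2))
E
```

```text
(array([0.5405, 0.2186, 0.0173]), array([ 0.0006, -0.0001]))
(array([0.54  , 0.2185, 0.1324, 5.9601]), array([0.    , 0.    , 0.0001, 0.0054]))
```

step_arm --commands "-0.05 0.1 -4 0 0 0 1;0 0 -3 0 0 0 1;0 0 -2 0 0 0 1;0 0 -1.3 0 0 0 1;0 0 -0.7 0 0 0 1;0 0 -0.25 0 0 0 1;0 0 -0.1 0 0 0 1;0 0 0 0 0 0 1"

```text
time: 23.18
ee_pos: [0.5394, 0.2206, 0.0192]
tool_rot: [0.669, 0.743, 0.0, 0.0]
contact_force: [-0.0, 0.0, -0.4]
width: 0.049
finger_force: 31.5
```

step_arm --commands "0 0 -0.06 0 0 0 1;0 0 -0.04 0 0 0 1;0 0 0 0 0 0 1"

```text
time: 23.55
ee_pos: [0.5395, 0.2206, 0.0191]
tool_rot: [0.669, 0.743, 0.001, 0.0]
contact_force: [-3.3, -1.4, 7.9]
width: 0.0489
finger_force: 31.9
```

step_arm --commands "0 0 0 0 0 0 -0.4;0 0 0 0 0 0 -0.4;0 0 0 0 0 0 -0.5;0 0 3 0 0 0 -0.5;0 0 5 0 0 0 -0.5;0 0 5 0 0 0 -1;0 -2 0 0 0 0 -1;0 -2 0 0 0 0 -1;0 0 0 0 0 0 -1;0 0 0 0 0 0 -1"

```text
time: 24.8
ee_pos: [0.5387, 0.18, 0.1464]
tool_rot: [0.669, 0.743, -0.001, -0.001]
contact_force: [0.3, 0.7, 0.4]
width: 0.0853
finger_force: 0.0
```

```bash
python3 - <<'E'
from h import *
print(meanpose(1))
wfit("jar_teal",J+[0,0,.006],(.5398,.22))
m=camera_model("wrist")
for n,xy in [("tile_teal",(.612,.2275)),("tile_violet",(.6197,.153))]:
    for d in trace("wrist",n)[:1]: print(n,round(d['confidence'],2),fit(box(.044,.044,.011),[(m,d['region'])],[*xy,.1]))
E
```

```text
(array([0.5387, 0.1803, 0.1466, 6.0167]), array([0., 0., 0., 0.]))
jar_teal 0.69 px off 0 0 [286, 133, 82, 84]
(array([0.54  , 0.2217, 0.0524]), np.float64(0.981))
delta cm from tcp [0.13 4.14] tcp [0.5387 0.1803 0.1466] yaw 6.05
tile_teal 0.95 (array([0.6103, 0.2283, 0.0863]), np.float64(0.91))
```

step_arm --commands "-0.2 -3.3 0 0 0 9 -1;-0.2 -3.3 0 0 0 9 -1;-0.2 -3.3 0 0 0 9 -1;-0.2 -3.3 0 0 0 9 -1;-0.2 -3.3 0 0 0 9 -1;-0.2 -3.3 0 0 0 9 -1;-0.2 -3.3 0 0 0 9 -1;-0.2 -3.3 0 0 0 9 -1;-0.2 -3.1 0 0 0 9 -1;0 0 0 0 0 0 -1"

```text
time: 26.3
ee_pos: [0.521, -0.116, 0.1475]
tool_rot: [0.026, 1.0, -0.0, -0.0]
contact_force: [-0.2, -0.7, 0.3]
width: 0.0853
finger_force: 0.0
```

```bash
python3 - <<'E'
from h import *
print(meanpose(2))
wfit("block",box(.052,.06,.024),(.522,-.1143),[-.05,.1])
cv2.imwrite("pics/w5.png",snapshot("wrist"))
E
```

```text
(array([ 0.5211, -0.1147,  0.1475, 86.8789]), array([0.    , 0.0003, 0.    , 0.0116]))
block 0.97 px off 5 -1 [280, 186, 86, 76]
(array([ 0.5209, -0.1126, -0.0705]), np.float64(0.97))
delta cm from tcp [-0.02  0.18] tcp [ 0.5211 -0.1144  0.1475] yaw 86.99
```

View pics/w5.png

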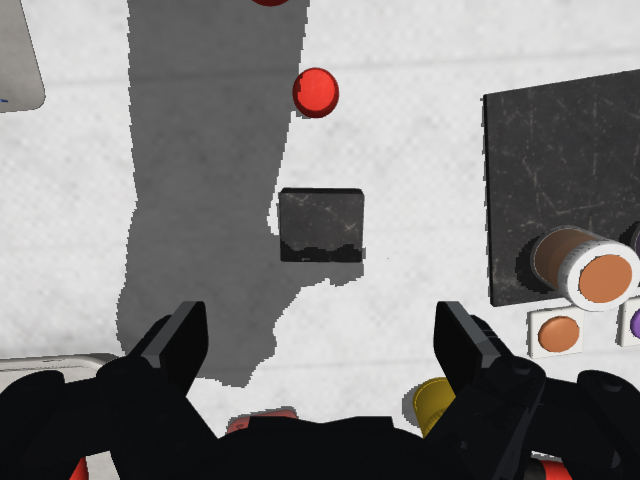

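The wrist view shows the block at (321,225) square to the gripper, the small cap at (316,92), and the amber jar upright on the pad at (600,275).

step_arm --commands "0 0.15 -4 0 0 0 -1;0 0 -4 0 0 0 -1;0 0 -3 0 0 0 -1;0 0 -2 0 0 0 -1;0 0 -1.2 0 0 0 -1;0 0 -0.5 0 0 0 -1;0 0 -0.2 0 0 0 -1;0 0 0 0 0 0 -0.4"

```text
time: 27.55
ee_pos: [0.5215, -0.1131, -0.0008]
tool_rot: [0.026, 1.0, -0.0, 0.0]
contact_force: [0.3, -0.7, 0.7]
width: 0.0696
finger_force: 0.0
```

step_arm --commands "0 0 -0.1 0 0 0 0.2;0 0 0 0 0 0 1;0 0 0 0 0 0 1;0 0 0 0 0 0 1;0 0 2 0 0 0 1;0 0 4 0 0 0 1;0 0 0 0 0 0 1" --grip_force 40

```text
time: 28.42
ee_pos: [0.523, -0.1136, 0.0611]
tool_rot: [0.026, 1.0, -0.001, 0.003]
contact_force: [0.2, 0.1, -1.1]
width: 0.0593
finger_force: 44.4
```

step_arm --commands "0 1 4 0 0 1 1;-0.5 3.4 1 0 0 1 1;-0.8 4.2 0 0 0 1.5 1;-0.8 4.2 0 0 0 1.5 1;-0.8 4.2 0 0 0 1.5 1;-0.8 4.2 0 0 0 1.5 1;-0.8 3 0 0 0 1 1;-0.4 1 0 0 0 0 1;0 0 0 0 0 0 1;0 0 0 0 0 0 1"

```text
time: 29.68
ee_pos: [0.4723, 0.1381, 0.1074]
tool_rot: [-0.052, 0.999, -0.0, -0.0]
contact_force: [0.1, 0.2, -1.0]
width: 0.0594
finger_force: 44.3
```

```bash
python3 - <<'E'
from h import *
cv2.imwrite("pics/w6.png",snapshot("wrist")); print(meanpose(2), r.state()['width'])
E
```

```text
(array([ 0.4723,  0.1381,  0.1075, 95.9547]), array([0.    , 0.    , 0.    , 0.0027])) 0.0589686885305144
```

View pics/w6.png

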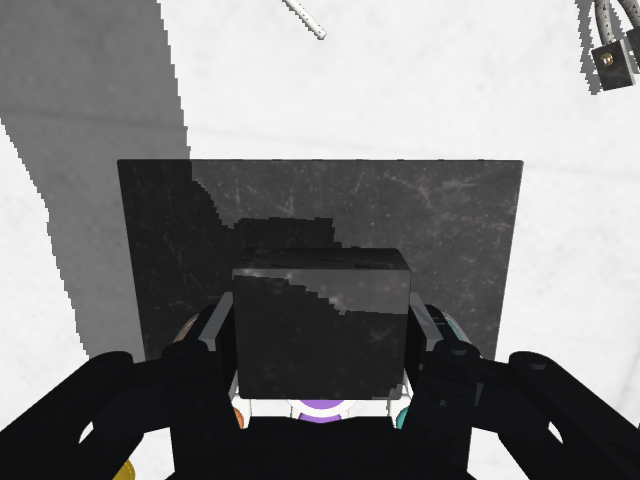

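The wrist view shows the block held square, its top corners at (236,269), (411,269), (238,398) and (407,399). The pad's front edge is level at row 160, so the angles match.

```bash
python3 - <<'E'
from h import *
m=camera_model("wrist"); snapshot("wrist")
for z in(.131,.134): 
    P=np.array([hit(m,u,v,z)[:2] for u,v in((236,269),(411,269),(407,399),(238,398))]); print(P.round(4).tolist(),P.mean(0).round(4),np.linalg.norm(P[0]-P[1]),np.linalg.norm(P[1]-P[2]))
for d in trace("wrist","pad")[:1]:print(fit(box(.165,.255,.006),[(m,d['region'])],[.5053,.1409,.1]))
E
```

```text
[[0.4501, 0.1079], [0.4441, 0.1653], [0.4945, 0.1725], [0.5005, 0.1108]] [0.4723 0.1391] 0.057656731993989234 0.05092093550059495
[[0.4488, 0.1085], [0.443, 0.1644], [0.4922, 0.1714], [0.498, 0.1113]] [0.4705 0.1389] 0.05619897579391847 0.049633482901874415
(array([0.5044, 0.1413, 0.1031]), np.float64(0.588))
```

step_arm --commands "0 0 -4 0 0 0 1;0 0 -3 0 0 0 1;0 0 -1.6 0 0 0 1;0 0 -0.8 0 0 0 1;0 0 -0.4 0 0 0 1;0 0 -0.2 0 0 0 1;0 0 0 0 0 0 1;0 0 0 0 0 0 1"

```text
time: 30.92
ee_pos: [0.4723, 0.139, 0.008]
tool_rot: [-0.053, 0.999, 0.0, 0.0]
contact_force: [1.1, -0.2, -1.0]
width: 0.0591
finger_force: 44.3
```

step_arm --commands "0 0 -0.15 0 0 0 1;0 0 -0.05 0 0 0 1;0 0 0 0 0 0 1"

```text
time: 31.3
ee_pos: [0.472, 0.1389, 0.0055]
tool_rot: [-0.053, 0.999, -0.0, -0.0]
contact_force: [-0.4, 0.3, -0.6]
width: 0.059
finger_force: 44.3
```

step_arm --commands "0 0 -0.05 0 0 0 1;0 0 -0.05 0 0 0 1;0 0 0 0 0 0 1"

```text
time: 31.68
ee_pos: [0.4722, 0.1389, 0.0054]
tool_rot: [-0.053, 0.999, 0.0, 0.0]
contact_force: [-3.2, -1.2, 7.5]
width: 0.0592
finger_force: 45.3
```

step_arm --commands "0 0 0 0 0 0 -0.6;0 0 0 0 0 0 -0.8;0 0 0 0 0 0 -0.8;0 0 2 0 0 0 -0.8;0 0 5 0 0 0 -0.8;0 0 5 0 0 0 -1;2 -4 2 0 0 0 -1;2 -4 0 0 0 0 -1;0 0 0 0 0 0 -1;0 0 0 0 0 0 -1"

```text
time: 32.92
ee_pos: [0.5118, 0.059, 0.1442]
tool_rot: [-0.052, 0.999, 0.0, -0.0]
contact_force: [0.6, -0.2, -0.2]
width: 0.0856
finger_force: 0.0
```

```bash
python3 - <<'E'
from h import *
print(meanpose(1))
for c in("scene","side"): cv2.imwrite(f"pics/{c}1.png",snapshot(c))
for n,mod,xy,y in [("block",box(.052,.06,.024)+[0,0,.006],(.4725,.138),[.1]),("jar_violet",J+[0,0,.006],(.548,.146),None),("jar_amber",J+[0,0,.006],(.5557,.071),None),("jar_teal",J+[0,0,.006],(.54,.22),None)]:
    L=[]
    for c in("scene","side"):
        p=pick(c,n,xy,.025)
        if p: L.append(p); print(n,c,*fit(mod,[p],[*xy,*(y or [0])],bool(y)))
wfit("block",box(.052,.06,.024)+[0,0,.006],(.4725,.138),[.1])
E
```

```text
(array([5.1170e-01, 5.9400e-02, 1.4430e-01, 9.6049e+01]), array([0., 0., 0., 0.]))
block scene [0.4734 0.1383 0.0909] 0.946
block side [0.4727 0.1381 0.1637] 0.88
jar_violet scene [ 0.5501  0.1473 -0.0365] 0.946
jar_violet side [ 0.5469  0.1512 -0.072 ] 0.727
jar_amber scene [0.5588 0.0722 0.0396] 0.918
jar_amber side [0.5559 0.0722 0.1203] 0.931
jar_teal scene [0.5403 0.2232 0.0009] 0.863
jar_teal side [0.5403 0.2234 0.0626] 0.74
block 0.83 px off 5 -1 [393, 143, 99, 79]
(array([0.472 , 0.1388, 0.0864]), np.float64(0.958))
delta cm from tcp [-4.    7.97] tcp [0.512  0.0591 0.1446] yaw 96.03
```

View pics/side1.png

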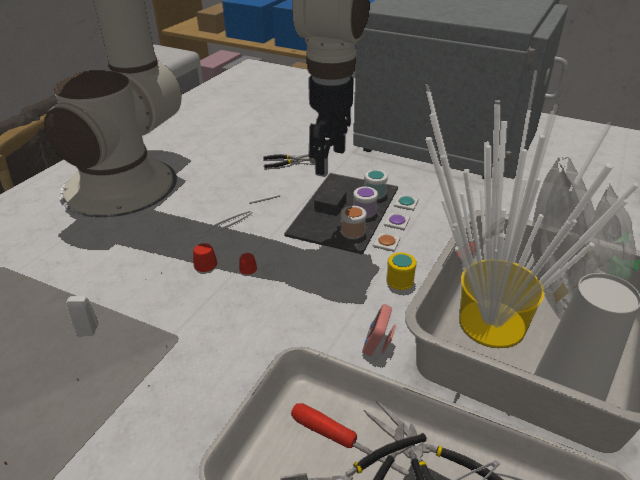

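The side view shows the three jars and the block standing in place on the pad at (365,200), with the timer and decoy undisturbed. Next is the small cap at (248,263).

step_arm --commands "-2 -4.3 0 0 0 0 -0.5;-2.1 -4.3 0 0 0 0 -0.5;-2.1 -4.3 0 0 0 0 -0.5;-2 -4.3 0 0 0 0 -0.5;0 0 0 0 0 0 -0.5;0 0 0 0 0 0 -0.5"

```text
time: 34.33
ee_pos: [0.4303, -0.113, 0.1447]
tool_rot: [-0.052, 0.999, 0.0, 0.0]
contact_force: [0.9, 0.5, -0.0]
width: 0.0643
finger_force: 0.0
```

```bash
python3 - <<'E'
from h import *
print(meanpose(1))
wfit("cap",cone(33,28,30)/1000,(.4295,-.1127))
cv2.imwrite("pics/w7.png",snapshot("wrist"))
E
```

```text
(array([ 0.4304, -0.1126,  0.1446, 96.0481]), array([0., 0., 0., 0.]))
cap 0.56 px off 0 0 [296, 201, 45, 46]
(array([ 0.4284, -0.1118,  0.1009]), np.float64(0.916))
delta cm from tcp [-0.2   0.08] tcp [ 0.4304 -0.1126  0.1446] yaw 96.11
```

View pics/w7.png

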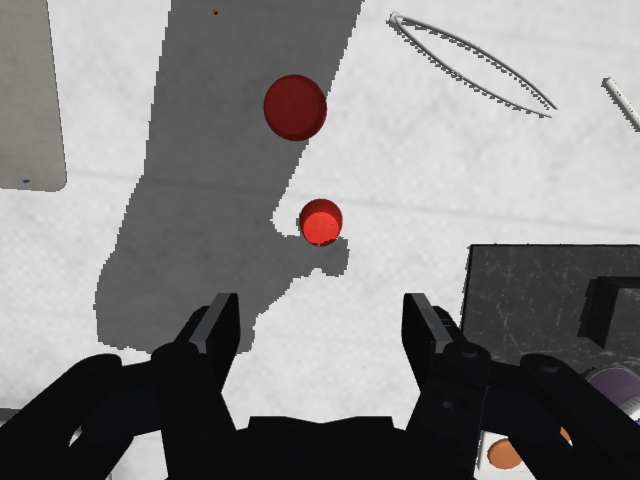

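The wrist view shows the small cap at (320,222), about 44 px wide, which matches the 33 mm foot. The large cap is at (295,107).

step_arm --commands "-0.12 0.05 -4 0 0 0 -0.5;0 0 -4 0 0 0 -0.5;0 0 -3 0 0 0 -0.5;0 0 -2 0 0 0 -0.4;0 0 -1.1 0 0 0 -0.2;0 0 0 0 0 0 0.1;0 0 0 0 0 0 0.5;0 0 0 0 0 0 1;0 0 0 0 0 0 1;0 0 0 0 0 0 1" --grip_force 20

```text
time: 35.78
ee_pos: [0.4293, -0.1127, 0.0041]
tool_rot: [-0.053, 0.999, -0.0, 0.0]
contact_force: [-0.4, 0.3, 3.8]
width: 0.0299
finger_force: 20.0
```

step_arm --commands "0 0 2 0 0 0 1;0 0 5 0 0 0 1;0 0 5 0 0 0 1;2 4 2 0 0 0 1;2 4.5 0 0 0 0 1;2 4.5 0 0 0 0 1;2 4.5 0 0 0 0 1;2 4.5 0 0 0 0 1;1.8 3.8 0 0 0 0 1;0 0 0 0 0 0 1"

```text
time: 37.02
ee_pos: [0.5473, 0.1477, 0.1427]
tool_rot: [-0.054, 0.999, 0.0, -0.001]
contact_force: [-0.2, -0.8, 0.4]
width: 0.0297
finger_force: 19.8
```

```bash
python3 - <<'E'
from h import *
s=meanpose(2); print(s)
cv2.imwrite("pics/w8.png",snapshot("wrist")); m=camera_model("wrist")
for d in trace("wrist","cap")[:2]:
    if d['rect'][1]>250: print(d['confidence'],fit(cone(33,28,30)/1000+[0,0,s[0][2]-.004],[(m,d['region'])],[.5485,.1468],False),d['rect'])
for c in("scene",):
    snapshot(c); p=pick(c,"jar_violet",(.548,.146),.025)
    if p: print(fit(J+[0,0,.006],[p],[.548,.146,0],False))
E
```

```text
(array([ 0.5467,  0.1459,  0.143 , 96.1091]), array([0.0001, 0.0004, 0.0002, 0.0313]))
0.65 (array([0.5445, 0.1445, 0.1919]), np.float64(0.883)) [279.2, 265.4, 78.3, 102.2]
(array([ 0.5496,  0.1473, -0.0251]), np.float64(0.946))
```

View pics/w8.png

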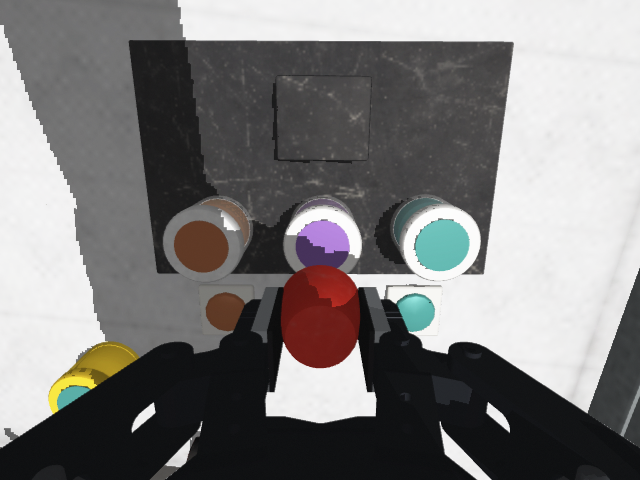

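The wrist view shows the jars in a row, with amber (202,245), violet (322,245) and teal (440,245) each in front of its own tile. The block at (322,118) is square to the pad, and the cap is held at (320,315).

step_arm --commands "0.22 0.12 -3 0 0 0 1;0 0 -3 0 0 0 1;0 0 -1.5 0 0 0 1;0 0 0 0 0 0 1;0 0 0 0 0 0 1"

```text
time: 37.95
ee_pos: [0.5497, 0.1466, 0.0699]
tool_rot: [-0.052, 0.999, 0.0, 0.001]
contact_force: [0.5, -0.1, 0.0]
width: 0.03
finger_force: 19.8
```

```bash
python3 - <<'E'
from h import *
s=meanpose(2); print(s)
im=snapshot("wrist"); m=camera_model("wrist")
zb=s[0][2]-.004
for d in trace("wrist","cap")[:2]:
    if d['rect'][1]>200: print('cap',fit(cone(33,28,30)/1000+[0,0,zb],[(m,d['region'])],[.5485,.1468],False),d['rect'])
# overlay predictions: lid circle at z .054, cap foot circle, for hypotheses jar=(.5484,.1471), cap=tcp
t=np.linspace(0,2*np.pi,60)
def ring(x,y,z,rad,col): cv2.polylines(im,[np.array([proj(m,[x+rad*np.cos(a),y+rad*np.sin(a),z]) for a in t]).round().astype(np.int32)],True,col,1)
ring(.5484,.1471,.054,.025,(0,255,0)); ring(s[0][0],s[0][1],zb,.0165,(255,255,0))
cv2.imwrite("pics/w9.png",cv2.resize(im[180:440,180:460],None,fx=2,fy=2))
E
```

```text
(array([5.49800e-01, 1.46700e-01, 7.00000e-02, 9.60242e+01]), array([0.   , 0.   , 0.   , 0.002]))
cap (array([0.5466, 0.1464, 0.0671]), np.float64(0.888)) [275.7, 265.2, 85.3, 103.9]
```

View pics/w9.png

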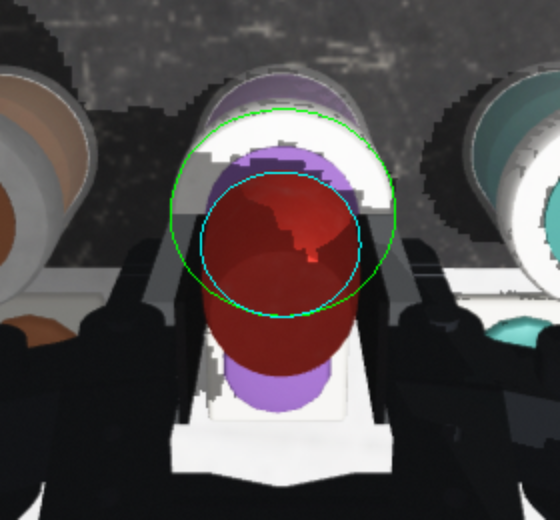

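The crop shows the green ring on the lid edge and the cyan ring on the cap's front foot edge (row 172). The cap is about 1 mm too far back, so I'll nudge it and lower it.

step_arm --commands "-0.1 0.03 -0.5 0 0 0 1;0 0 -0.4 0 0 0 1;0 0 -0.15 0 0 0 1;0 0 0 0 0 0 1;0 0 0 0 0 0 1"

```text
time: 38.78
ee_pos: [0.5482, 0.147, 0.0591]
tool_rot: [-0.053, 0.999, 0.0, 0.0]
contact_force: [-3.4, -0.9, 9.6]
width: 0.0297
finger_force: 21.1
```

step_arm --commands "0 0 0 0 0 0 0.1;0 0 0 0 0 0 -0.1;0 0 0 0 0 0 -0.1;0 0 1 0 0 0 -0.1;0 0 4 0 0 0 -0.1;0 0 5 0 0 0 -0.1;-2 -4 2 0 0 0 -0.5;-3 -5 2 0 0 0 -0.5;-3 -5 0 0 0 0 -0.5;0 0 0 0 0 0 -0.5"

```text
time: 40.02
ee_pos: [0.4669, 0.0046, 0.1998]
tool_rot: [-0.051, 0.999, -0.0, 0.001]
contact_force: [0.3, 0.4, -0.1]
width: 0.0643
finger_force: 0.0
```

```bash
python3 - <<'E'
from h import *
a=snapshot("scene"); m=camera_model("scene")
for n,mod,xy,y in [("cap",cone(33,28,30)/1000+[0,0,.054],(.5484,.1471),None),("block",box(.052,.06,.024)+[0,0,.006],(.4725,.138),[.1]),("timer",box(.042,.064,.066),(.7122,-.1748),[.475])]:
    p=pick("scene",n,xy,mod[:,2].mean())
    if p: print(n,*fit(mod,[p],[*xy,*(y or [0])],bool(y)))
b=snapshot("side")
cv2.imwrite("pics/fin.png",cv2.resize(np.hstack([a[130:370,190:490],b[150:390,230:430]]),None,fx=1.5,fy=1.5))
E
```

```text
cap [0.5485 0.1487 0.0312] 0.503
block [0.4723 0.1388 0.1105] 0.953
timer [ 0.7122 -0.1727  0.4942] 0.784
```

View pics/fin.png

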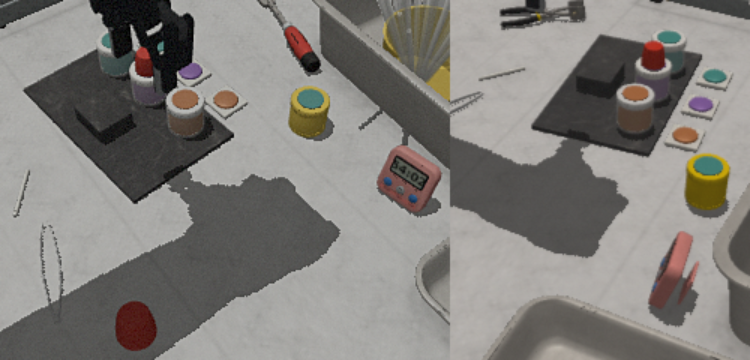

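The final views show all three jars upright, the block flat and square, and the cap standing on the violet jar's lid. The timer and decoy are unmoved and the gripper is clear, so I'm handing in.

```bash
python3 -c "
from cell import r
print(r.close_job())"
```

```text
the job is handed in; nothing more can be done
None
```

I handed the job in at about 40 s: each jar stands in front of its own tile, the block lies square in front of the middle (violet) jar, and the 33 mm red cap stands on that jar's lid; gaps measured roughly 22–25 mm, and the timer and yellow look-alike were left alone.

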